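Reset the slicing guide's fence to the red marker

ROBOT

A 6-joint arm with a two-finger parallel gripper is mounted at the origin on the work surface. World frame = base frame: x ahead of the robot, y to its left, z up, the work surface at z = 0. Lengths are in mm, angles in rad, forces in N, time in s.
With the tool pointing down it reaches from about 250 to 850 mm from the base axis. Payload 12.5 kg.
Tool frame: the origin (TCP) lies on the centre line of the jaws, within the pads' length; the fingertips stand 8 mm ahead of it and the grasp point (between the pads) lies 11 mm behind it (env.tip_reach is the distance from the TCP to the fingertips, in mm); z points along the fingers, x is the direction in which the jaws open and shut, and the axes are right-handed (so a half turn about z gives the same grasp; the last joint's range is limited). The gripper opens to 93 mm and grips with 3 to 60 N. Pads are 15 mm wide; open, the fingers measure 128 mm over their backs; the gripper's body (75 mm by 188 mm) begins 65 mm behind the grasp point.
Start: joints at [1.125, 0.351, 1.652, -0, 1.139, -0.085], TCP at [194.131, 514.585, 226.633] pointing down, gripper open.
Joint ranges: [-2.75, 2.75], [-0.79, 2.1], [0.01, 2.65], [-1.57, 4.71], [0.07, 3.14], [-2.87, 2.87]. Speed limits (rad/s): [2.22, 2.22, 2.79, 3.14, 3.14, 3.14].

INTERFACE

Orientations are given as a rotation vector (axis times angle).
In Python, from bench import sense, viewer, env gives the robot as it stands.
- The arm moves only by the tool send_rows, never from a script. Its argument "plan" is one flat list of numbers, 4 for each row, row after row: the shift along the world's x, y, z in cm, then the turn about the world's z in degrees. In form: [tx, ty, tz, spin, tx, ty, tz, spin, ...]. A call has 1 to 12 rows; each row shifts and turns the pose as measured when the row begins; what a row does not reach is not made up. A row lasts 1/12 s, in which the tool goes at most 41.7 mm and 7.16 degrees, less where a joint would pass 70% of its speed; a pose out of reach is approached as far as the arm can. A call is refused whole if a number of a shift passes 4.17 or a number of a turn 7.16, either way. A call with a gripper value outside its range is refused whole. "grip" is the finger opening in cm, from 0 to 9.3, set as the call begins (left out, the last holds). The fingers move at their own pace and stop on an object; "newtons" is the grip in N (left out, the last holds). Time passes only in rows, so rows that do not move let the fingers close. It gives the time, the measured TCP pose, the force and the opening at its end, in the units of the state.
- sense(): the state, without advancing time (a new reading comes with each control period).
- viewer.snapshot(name): name is "scene" or "top"; returns the picture (400x640x3 uint8, red, green, blue); there is no depth.
- viewer.camera_params(name): a dict with "K" (3x3 intrinsics, pixels), "k1" (the pictures are not rectified: a ray, as slopes to the right and down, at radius r is drawn at 1 + k1 r^2 times it, then the intrinsics apply), "extrinsics" (4x4, takes a point from world to camera coordinates). Camera axes: x right, y up, looking along -z (the intrinsics and any distortion apply to the point x, -y, -z); pixel columns grow to the right and rows downward; lengths in mm; the calibration is good to about 2 mm. A picture is of the moment at which its call begins. camera_params takes no time and is no camera call.
- env.close_job(): hands the job in, once; it reports no verdict.
The state is a dict: "clock": time; "joints": joint angles; "joint_velocities": joint speeds; "tau": joint torques, N m; "tcp_pos": TCP position; "orientation": TCP orientation; "wrist_force": force on the tool from outside, world axes, zero at the start; "ft_torque": the same for the moment, N m; "finger_gap": opening from 0.0 (shut) to 1.0 (fully open).
Only numpy, scipy, OpenCV 4.12 (cv2) and the standard library are available. Lean on these libraries where they do the work, as an engineer would, in place of code of your own. Each camera call takes 0.05 s, during which the arm holds its last target.

TASK

Set the slicing guide on the counter to a new angle: loosen its black clamp knob, swing the fence round by its brass peg until the pointer at its tip stands on the red marker, then tighten the knob again until it is firm (about 0.45 N m, roughly half a radian past the point where the clamp bites) without over-tightening. Do not drag the fence round while it is still clamped, do not shift the red marker, and leave the other kitchen things where they are.

Things in the scene. Friction and masses are not known exactly. Their poses are not given: they have to be found in the camera images.
- guide: slicing guide: brown board 270 x 370 x 20 mm fixed to the counter. Origin at counter height under the board, which spans x -135..135, y -175..195 mm in this frame; z up. The fence's vertical swivel pin (hub 40 mm wide, top z 63) is at (0, 85) mm, the knob's vertical axis at (0, 147). A dark steel bridge under the knob spans x -68..68, y 136..158, top z 60. Scale ticks every 0.1 rad round the pin
- fence: dark wooden bar 22 mm thick, z 24..69 mm over the counter, that swings about the vertical swivel pin. Origin on the pin axis at counter height; the bar runs along this frame's -y, 20 to 200 mm from the pin. Its yaw minus the guide's is the fence angle, stops at -0.65 and 0.65. Unclamped it swings with about 2 N at the peg and stays where left. Behind the pin is the steel plate that the clamp squeezes
- fence_peg (a point): grip point of the upright round brass peg on the fence, 18 mm in diameter, 22 mm at its domed head, z 69..117 mm above the counter, 150 mm from the pin; this point is at z 95 mm on its axis; may be gripped from above or pushed
- pointer (a point): tip of the thin brass pointer at the fence's end, 217 mm from the pin, z 25 mm
- marker: red tab 8 mm wide, 22 long, 10 high on the board just outside the pointer's arc (224 to 246 mm from the pin). Origin on the pin axis at counter height, the tab lies along this frame's -y: the fence is right when its frame has the same yaw as this one. A stiff push fit: do not shift it
- marker_tab (a point): inner end of the red tab, top side
- knob (a joint): turn of the black clamp knob, rad, growing clockwise seen from above = tightening; starts clamped near 0, stop at -1.6. 0.5 rad anticlockwise always frees the fence. Free, its thread drags with a steady 0.17 N m (either way); past the bite the springy clamp adds about 0.65 N m per rad. Firm is 0.3 to 0.65 N m in all while tightening, 0.3 to 0.75 rad past the bite; let go, it springs back to some 35 N of squeeze
- knob_grip (a point): grip point on the knob's axis, z about 90 mm over the counter (sinks 5 mm per rad of tightening). The grip is an upright bar 14 mm thick (x of this frame), 50 mm long (y), from 20 mm below to 12 mm above this point, with a white line on top of its +y half; grip it from above across its thickness
- shoe: small brass clamp shoe under the bridge on the knob's axis, driven by the knob on to the fence's plate; hardly seen. The plate is not equally thick all along, so the knob angle where the clamp bites changes with the fence angle by an untold amount, up to 1 rad later than at the start: feel for the bite. The squeeze, about 130 N per rad of knob past the bite, must end over 22 N and never pass 110 N
- lemon: lemon standing on the board, 56 mm wide, 54 mm high; origin at its underside; leave alone
- mug: white mug 80 mm wide, 90 mm high; leave alone
- bowl: blue bowl 130 mm wide, 55 mm high; leave alone
- spice_jar: spice jar 48 mm wide, 85 mm high; leave alone
- pepper_mill: wooden pepper mill 56 mm wide, 170 mm high; leave alone
- apple: red apple 74 mm wide, 66 mm high; leave alone
- spatula: wooden spatula lying flat; leave alone

How it is judged (in metres and radians):
On the way, in this order (a step that is already met when the one before it is completed fails the run):
1. the clamp is loosened: the shoe no longer squeezes the plate (contact force between shoe and fence below 3 N), for 0.2 s.
2. with the clamp loose, the fence is swung to the red marker (contact force between shoe and fence below 6 N and angle between the y axis of fence and the y axis of marker, either way round below 0.035 rad), for 0.2 s.
At the end, for the whole second after the job is handed in: The fence is at rest within 0.035 rad (2 degrees) of the red marker and the clamp squeezes its plate with more than 22 N (knob tightened at least 0.3 rad past the bite); the robot has let go (angle between the y axis of fence and the y axis of marker, either way round below 0.035 rad and angular speed of fence below 0.05 rad/s and contact force between shoe and fence above 22 N); the robot touches nothing.
It fails at once if the clamp is over-tightened (squeeze over 110 N) (contact force between shoe and fence above 110 N).
It fails at once if the fence is dragged round while still clamped (squeezed over 10 N while away both from where it started and from the marker) (contact force between shoe and fence above 10 N and distance of pointer from where it was at the start of the episode above 0.02 m and angle between the y axis of fence and the y axis of marker, either way round above 0.06 rad).
It fails at once if the red marker is shifted by more than 6 mm (distance of marker_tab from where it was at the start of the episode above 0.006 m).
It fails at once if a bystander is moved by more than 30 mm (distance of any of lemon, mug, bowl, spice_jar, pepper_mill, apple, spatula from where it was at the start of the episode above 0.03 m).
It also fails if it takes over 72 s, if anything falls off the work surface, if the arm or the gripper's body presses on something with over 40 N, if the wrist force passes 120 N, or if a joint passes its speed limit or range.

## Working session

There is one attempt and no reset: what is moved stays moved. The work goes in short steps, Python scripts to look and compute and a tool call to move; the robot and the scene stay as the last step left them, time stands still between calls to the robot, and variables do not carry over. Pictures are saved under pics/ and viewed, and the job is handed in when it is done.

Besides the shell and the picture viewer there is one more tool, called after "Call:" by a JSON object that holds its "api" and its "payload", one argument or row to a line. send_rows: Moves the arm, as the interface text tells. Its arguments: {"type":"object","properties":{"plan":{"type":"array","items":{"type":"number"}},"grip":{"type":"number"},"newtons":{"type":"number"}},"required":["plan"]}

```bash
ls; mkdir -p pics; python3 - <<'E'
from bench import sense, viewer, env
import cv2
s=sense(); print(s)
for n in("scene","top"):
    p=viewer.snapshot(n); cv2.imwrite(f"pics/{n}0.png",p[:,:,::-1]); print(viewer.camera_params(n))
E
```

```text
pics
{'clock': 0.0, 'joints': array([ 1.12538625e+00,  3.51214550e-01,  1.65240039e+00, -1.69907625e-05,
        1.13908689e+00, -8.45805797e-02]), 'joint_velocities': array([-2.84504272e-04, -1.74247676e-03,  6.09284123e-04, -5.04128171e-05,
        1.02192206e-03,  2.61961412e-04]), 'tau': array([-4.01320394e-04, -4.97337306e+01, -2.85249299e+01,  6.98481384e-02,
        2.56775413e-02, -8.02033537e-05]), 'tcp_pos': array([194.00907568, 514.30326171, 226.12230747]), 'orientation': array([ 2.58352490e+00,  1.78646360e+00, -1.49932261e-03]), 'wrist_force': array([-0.06151465,  0.20615492,  0.02283149]), 'ft_torque': array([-0.06187257, -0.00670577,  0.06016998]), 'finger_gap': 1.0005027990160724}
{'K': array([[484.60405432,   0.        , 320.50146345],
       [  0.        , 484.60405432, 202.65087589],
       [  0.        ,   0.        ,   1.        ]]), 'k1': -0.10774991162220035, 'extrinsics': array([[ 2.98763152e-01,  9.54235402e-01,  1.32429673e-02,
        -1.60109592e+02],
       [-8.01238959e-01,  2.43274688e-01,  5.46656708e-01,
         3.16667001e+02],
       [ 5.18417505e-01, -1.73931662e-01,  8.37252093e-01,
        -1.68553955e+03],
       [ 0.00000000e+00,  0.00000000e+00,  0.00000000e+00,
         1.00000000e+00]])}
{'K': array([[515.49201684,   0.        , 321.89857116],
       [  0.        , 515.49201684, 194.59445752],
       [  0.        ,   0.        ,   1.        ]]), 'k1': -0.06205368163366051, 'extrinsics': array([[-2.39770504e-02, -9.99711030e-01, -1.71982887e-03,
         2.80008966e+01],
       [ 9.97699448e-01, -2.40378521e-02,  6.33876473e-02,
        -4.69561449e+02],
       [-6.34106712e-02, -1.96023494e-04,  9.97987499e-01,
        -1.55889833e+03],
       [ 0.00000000e+00,  0.00000000e+00,  0.00000000e+00,
         1.00000000e+00]])}
```

View pics/scene0.png

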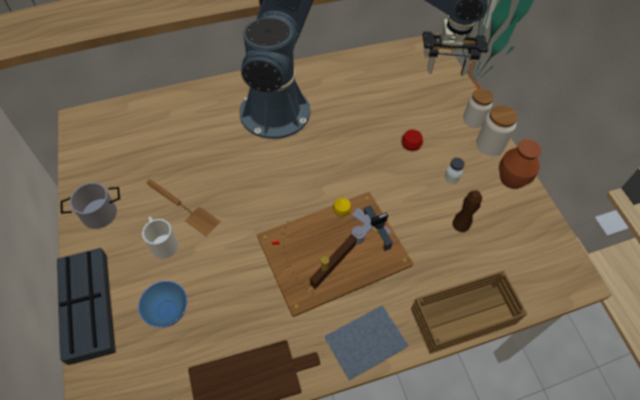

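View pics/top0.png

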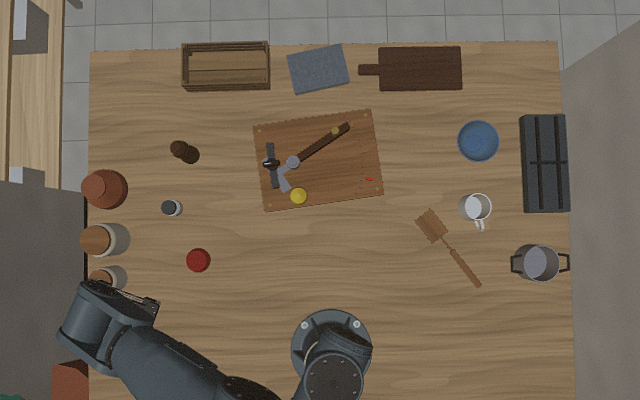

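```bash
cat > h.py <<'E'
import numpy as np, cv2
from bench import sense, viewer, env
def cam(n):
    c=viewer.camera_params(n); return np.array(c["K"]),c["k1"],np.array(c["extrinsics"])
def proj(n,P):
    K,k1,E=cam(n); P=np.atleast_2d(P).astype(float)
    q=P@E[:3,:3].T+E[:3,3]; x=q[:,0]/-q[:,2]; y=-q[:,1]/-q[:,2]
    f=1+k1*(x*x+y*y); return np.c_[K[0,0]*x*f+K[0,2],K[1,1]*y*f+K[1,2]]
def unproj(n,uv,z):
    K,k1,E=cam(n)
    uv=np.atleast_2d(uv).astype(float)
    s=cv2.undistortPoints(uv[:,None],K,np.array([k1,0,0,0.]))[:,0]
    d=np.c_[s[:,0],-s[:,1],-np.ones(len(s))]@E[:3,:3]; o=-E[:3,:3].T@E[:3,3]
    return o+d*((z-o[2])/d[:,2])[:,None]
def crop(src,u0,v0,w,h,k,out):
    im=cv2.imread(src)[v0:v0+h,u0:u0+w]; cv2.imwrite(out,cv2.resize(im,None,fx=k,fy=k,interpolation=cv2.INTER_CUBIC))
E
python3 - <<'E'
from h import *
crop("pics/top0.png",245,100,150,120,5,"pics/t0c.png")
crop("pics/scene0.png",250,185,165,130,4.5,"pics/s0c.png")
E
```

```text
(no output)
```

View pics/t0c.png

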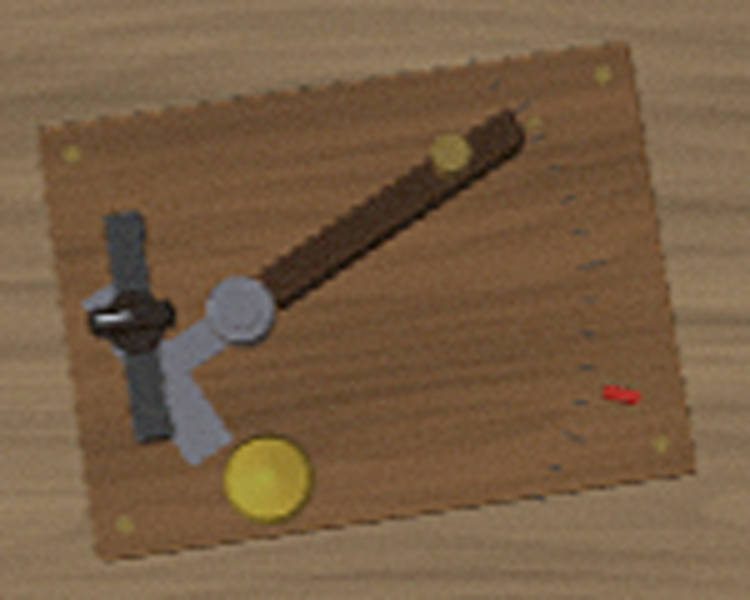

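View pics/s0c.png

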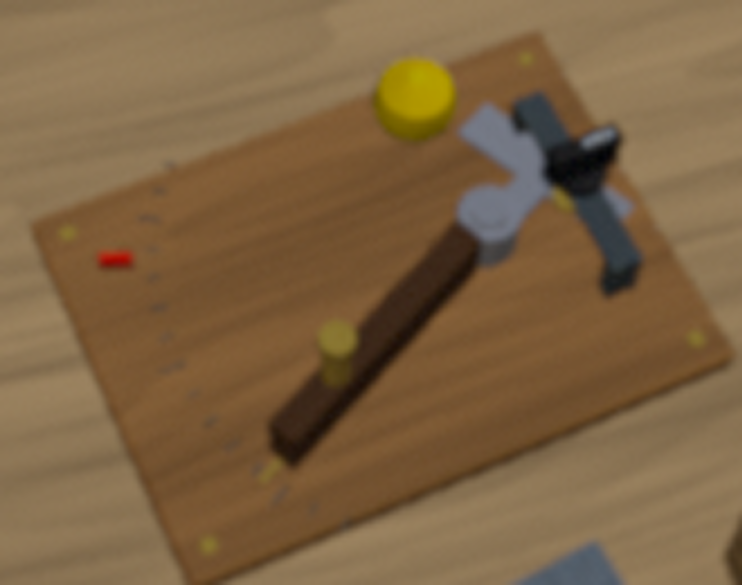

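```bash
cat >> h.py <<'E'
def tc(p,k=5,u0=245,v0=100): p=np.atleast_2d(p).astype(float); return (p+.5)/k-.5+[u0,v0]
def sc(p): return tc(p,4.5,250,185)
E
cat > m.py <<'E'
from h import *
from scipy.optimize import least_squares
T=np.array([[40,128],[628,42],[695,472],[102,560]])
S=np.array([[728,352],[190,588],[34,228],[540,33]])
L=np.array([[135,195],[135,-175],[-135,-175],[-135,195]])  # guess order
W=unproj("top",tc(T),20); Ws=unproj("scene",sc(S),20)
print(W.round(1));print(Ws.round(1))
def fit(W,L):
    L=np.array(L,float); W=W[:,:2]
    f=lambda p:(np.c_[np.cos(p[2])*L[:,0]-np.sin(p[2])*L[:,1],np.sin(p[2])*L[:,0]+np.cos(p[2])*L[:,1]]+p[:2]-W).ravel()
    best=min((least_squares(f,[W[:,0].mean(),W[:,1].mean(),a]) for a in (0,1.5,3,-1.5)),key=lambda r:r.cost); return best.x,np.abs(best.fun).max()
for w in (W,Ws):
  for l in (L,L*[-1,1]):print(fit(w,l))
g1,_=fit(W,L)
g2,_=fit(Ws,L)
g=(g1+g2)/2;print("g",g)
def G(p,g=g): c,s=np.cos(g[2]),np.sin(g[2]); return g[:2]+np.array([c*p[0]-s*p[1],s*p[0]+c*p[1]])
pin=G((0,85));kn=G((0,147));print("pin",pin,"knob",kn)
print("hub px", unproj("top",tc([240,311]),63)[0],unproj("scene",sc([490,208]),63)[0])
def yaw(w): d=w[:2]-pin; return np.arctan2(d[0],-d[1]), np.hypot(*d)
for nm,n,uv,z in [("peg","top",tc([450,153]),115),("peg","scene",sc([337,335]),115),("ptr","top",tc([533,123]),25),("ptr","scene",sc([270,470]),25),("marker","top",tc([621,395]),30),("marker","scene",sc([116,257]),29),("lemon","top",tc([267,478]),28),("lemon","scene",sc([415,98]),27),("knobtop","top",tc([132,318]),102),("line out","top",tc([93,321]),102),("knobtop","scene",sc([587,152]),102),("line","scene",sc([618,131]),102)]:
    w=unproj(n,uv,z)[0]; y,r=yaw(w); print(nm,n,w.round(1),"yaw",round(y,3),"rel",round((y-g[2]+np.pi)%(2*np.pi)-np.pi,3),"r",round(r,1))
E
python3 m.py
```

```text
[[ 688.8  224.8   20. ]
 [ 733.6 -138.6   20. ]
 [ 467.1 -171.2   20. ]
 [ 422.2  190.9   20. ]]
[[ 686.2  219.7   20. ]
 [ 734.7 -141.3   20. ]
 [ 473.9 -172.1   20. ]
 [ 426.1  191.6   20. ]]
(array([5.79138862e+02, 1.65432826e+01, 1.23399396e-01]), np.float64(2.5789888563016348))
(array([5.79120529e+02, 1.65410260e+01, 1.21552279e-01]), np.float64(267.3450699949758))
(array([5.81497696e+02, 1.45376005e+01, 1.25461194e-01]), np.float64(5.166980305151014))
(array([5.81773099e+02, 1.45762329e+01, 1.53272019e-01]), np.float64(267.9655800558344))
g [5.80318279e+02 1.55404416e+01 1.24430295e-01]
pin [569.76897521  99.88326695] knob [562.07418911 161.40391605]
hub px [566.8161842 101.4428795  63.       ] [567.35791557 100.83582089  63.        ]
peg top [648.9 -24.4 115. ] yaw 0.567 rel 0.443 r 147.3
peg scene [647.6 -25.7 115. ] yaw 0.555 rel 0.43 r 147.8
ptr top [683.3 -78.2  25. ] yaw 0.568 rel 0.443 r 211.2
ptr scene [679.3 -76.   25. ] yaw 0.557 rel 0.433 r 207.2
marker top [ 514.3 -126.6   30. ] yaw -0.24 rel -0.365 r 233.2
marker scene [ 514.5 -127.8   29. ] yaw -0.238 rel -0.362 r 234.3
lemon top [469.2  89.1  28. ] yaw -1.464 rel -1.588 r 101.2
lemon scene [455.3  91.4  27. ] yaw -1.497 rel -1.622 r 114.8
knobtop top [559.3 162.  102. ] yaw -2.974 rel -3.098 r 63.0
line out top [558.1 184.6 102. ] yaw -3.004 rel -3.129 r 85.5
knobtop scene [567.8 160.7 102. ] yaw -3.108 rel 3.05 r 60.8
line scene [559.2 184.6 102. ] yaw -3.017 rel 3.141 r 85.3
```

Call:
{"api": "send_rows", "payload": {
  "plan": [3.05,-2.9,0,-5.3,3.05,-2.9,0,-5.3,3.05,-2.9,0,-5.3,3.05,-2.9,0,-5.3,3.05,-2.9,0,-5.3,3.05,-2.9,0,-5.3,3.05,-2.9,0,-5.3,3.05,-2.9,0,-5.3,3.05,-2.9,0,-5.3,3.05,-2.9,0,-5.3,3.05,-2.9,0,-5.3,3.05,-2.9,0,-5.3],
  "grip": 5,
  "newtons": 60
}}

```text
clock: 1.1
tcp_pos: [551.2, 166.1, 223.7]
orientation: [-3.139, -0.095, 0.008]
wrist_force: [-0.5, 0.5, 0.2]
finger_gap: 0.535
```

```bash
cat > st.py <<'E'
from h import *
from scipy.spatial.transform import Rotation as R
s=sense(); x=R.from_rotvec(s["orientation"]).as_matrix()
print("t",round(s["clock"],2),"tcp",s["tcp_pos"].round(1),"toolx yaw",round(np.arctan2(x[1,0],x[0,0]),4),"z",x[:,2].round(3),"F",s["wrist_force"].round(2),"T",s["ft_torque"].round(3),"gap",round(s["finger_gap"]*93,1),"j",s["joints"].round(2))
E
python3 st.py
```

```text
t 1.1 tcp [551.2 166.1 223.7] toolx yaw 0.0608 z [-0.005  0.001 -1.   ] F [-0.49  0.47  0.23] T [-0.078  0.039 -0.028] gap 49.7 j [0.21 0.4  1.58 0.   1.16 0.15]
```

Call:
{"api": "send_rows", "payload": {
  "plan": [0.9,-0.4,-3,1.5,0,0,-3,0,0,0,-2,0,0,0,0,0]
}}

```text
clock: 1.43
tcp_pos: [566.4, 154.2, 140.7]
orientation: [-3.139, -0.113, 0.002]
wrist_force: [-1.4, -0.8, -0.7]
finger_gap: 0.536
```

```bash
python3 st.py; python3 - <<'E'
from h import *
for n in("scene","top"):
    p=viewer.snapshot(n); cv2.imwrite(f"pics/{n}1.png",p[:,:,::-1])
crop("pics/top1.png",245,100,150,120,5,"pics/t1c.png")
crop("pics/scene1.png",250,130,165,130,4.5,"pics/s1c.png")
E
```

```text
t 1.43 tcp [566.4 154.2 140.7] toolx yaw 0.072 z [-0.001  0.001 -1.   ] F [-1.41 -0.84 -0.69] T [-0.099  0.128 -0.043] gap 49.9 j [0.19 0.52 1.63 0.   1.   0.11]
```

View pics/s1c.png

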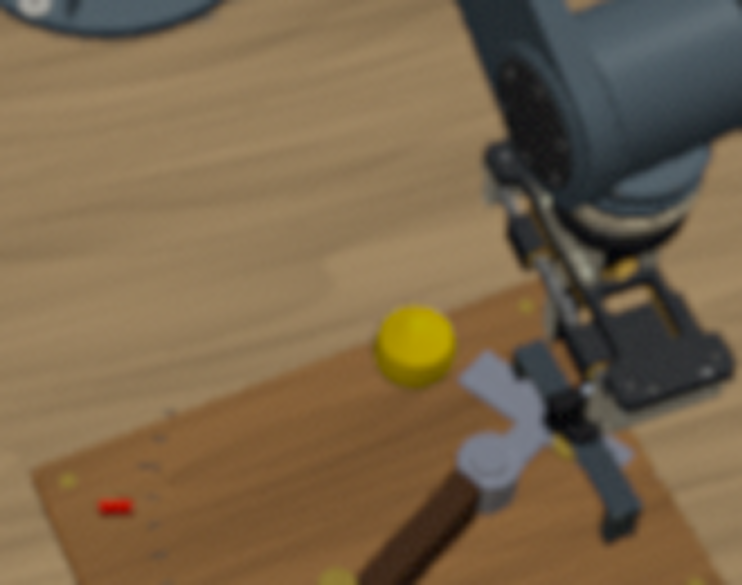

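The scene view shows the gripper above the knob, with the fingers straddling it and the lemon clear of it. I now centre over the axis and descend.

Call:
{"api": "send_rows", "payload": {
  "plan": [-0.5,0.7,-1.5,1.5,0,0,-1.5,0,0,0,0,0,0,0,0,0]
}}

```text
clock: 1.87
tcp_pos: [565.1, 164.2, 120.8]
orientation: [-3.134, -0.16, -0.019]
wrist_force: [0.5, 0.4, 0.2]
finger_gap: 0.538
```

```bash
python3 st.py
```

```text
t 1.87 tcp [565.1 164.2 120.8] toolx yaw 0.102 z [ 0.012  0.004 -1.   ] F [0.5  0.44 0.17] T [-0.05   0.083  0.044] gap 50.1 j [0.2  0.54 1.65 0.   0.94 0.1 ]
```

Call:
{"api": "send_rows", "payload": {
  "plan": [-0.4,-0.2,-0.6,0,0,0,-0.6,0,0,0,-0.6,0,0,0,0,0,0,0,0,0,0,0,0,0]
}}

```text
clock: 2.37
tcp_pos: [562.6, 162.7, 106.0]
orientation: [-3.133, -0.16, -0.029]
wrist_force: [0.7, -0.0, 0.1]
finger_gap: 0.54
```

```bash
python3 st.py
```

```text
t 2.37 tcp [562.6 162.7 106. ] toolx yaw 0.1023 z [ 0.018  0.005 -1.   ] F [ 0.69 -0.02  0.14] T [-0.04   0.077  0.047] gap 50.2 j [0.2  0.55 1.67 0.   0.9  0.1 ]
```

Call:
{"api": "send_rows", "payload": {
  "plan": [-0.15,-0.05,-1.2,0,0,0,-1.2,0,0,0,-0.6,0,0,0,0,0]
}}

```text
clock: 2.7
tcp_pos: [561.9, 162.2, 75.3]
orientation: [-3.133, -0.16, -0.032]
wrist_force: [0.4, -0.0, -0.8]
finger_gap: 0.538
```

```bash
python3 st.py
```

```text
t 2.7 tcp [561.9 162.2  75.3] toolx yaw 0.102 z [ 0.02   0.005 -1.   ] F [ 0.45 -0.   -0.78] T [-0.047  0.112 -0.031] gap 50.0 j [0.2  0.6  1.69 0.   0.84 0.1 ]
```

Call:
{"api": "send_rows", "payload": {
  "plan": [0,0,0.6,0,0,0,0,0]
}}

```text
clock: 2.87
tcp_pos: [561.8, 162.2, 81.4]
orientation: [-3.133, -0.16, -0.03]
wrist_force: [-0.4, -1.3, 1.0]
finger_gap: 0.537
```

Call:
{"api": "send_rows", "payload": {
  "plan": [0,0,0,0,0,0,0,0,0,0,0,0,0,0,0,0,0,0,0,0,0,0,0,0],
  "grip": 0,
  "newtons": 50
}}

```text
clock: 3.37
tcp_pos: [562.2, 162.4, 83.3]
orientation: [-3.133, -0.16, -0.032]
wrist_force: [-15.4, -1.5, 6.4]
finger_gap: 0.161
```

```bash
python3 st.py
```

```text
t 3.37 tcp [562.2 162.4  83.3] toolx yaw 0.102 z [ 0.02   0.005 -1.   ] F [-15.39  -1.5    6.45] T [-0.326  3.048  0.059] gap 15.0 j [0.2  0.58 1.69 0.   0.85 0.1 ]
```

Call:
{"api": "send_rows", "payload": {
  "plan": [-0.15,0,0,0,0,0,0,3,0,0,0,3]
}}

```text
clock: 3.62
tcp_pos: [561.5, 162.3, 83.8]
orientation: [-3.119, -0.326, -0.034]
wrist_force: [0.3, -0.0, 5.1]
finger_gap: 0.147
```

```bash
python3 st.py
```

```text
t 3.62 tcp [561.5 162.3  83.8] toolx yaw 0.208 z [ 0.021  0.008 -1.   ] F [ 0.29 -0.04  5.13] T [-0.185  0.947 -0.16 ] gap 13.7 j [ 0.2   0.58  1.69  0.    0.85 -0.01]
```

Call:
{"api": "send_rows", "payload": {
  "plan": [0,0,0.03,5,0,0,0.03,5,0,0,0.03,5,0,0,0.03,5,0,0,0.03,5,0,0,0.03,5,0,0,0,0,0,0,0,0,0,0,0,0]
}}

```text
clock: 4.37
tcp_pos: [561.5, 162.3, 86.6]
orientation: [-2.911, -1.151, -0.028]
wrist_force: [1.4, 0.5, 0.2]
finger_gap: 0.148
```

```bash
python3 st.py
```

```text
t 4.37 tcp [561.5 162.3  86.6] toolx yaw 0.7528 z [ 0.013  0.017 -1.   ] F [1.42 0.51 0.22] T [-0.395  0.338  0.042] gap 13.7 j [ 0.2   0.58  1.68  0.02  0.86 -0.57]
```

Call:
{"api": "send_rows", "payload": {
  "plan": [0,0,0,0,0,0,0,0,0,0,2,0,0,0,3,0,0,0,3,0,1.4,-3,0,-2,1.4,-3,0,-2,1.4,-3,0,-2,1.4,-3,0,-2,1.4,-3,0,-2,1.4,-3,0,0,0,0,0,0],
  "grip": 5
}}

```text
clock: 5.37
tcp_pos: [646.7, -24.7, 170.6]
orientation: [-3.011, -0.862, -0.033]
wrist_force: [0.2, 0.6, -0.1]
finger_gap: 0.54
```

```bash
python3 st.py;python3 - <<'E'
from h import *
for n in("scene","top"):
    p=viewer.snapshot(n); cv2.imwrite(f"pics/{n}2.png",p[:,:,::-1])
crop("pics/scene2.png",250,185,165,130,4.5,"pics/s2c.png")
E
```

```text
t 5.37 tcp [646.7 -24.7 170.6] toolx yaw 0.5579 z [ 0.018  0.015 -1.   ] F [ 0.23  0.55 -0.11] T [-0.054  0.015  0.031] gap 50.2 j [-0.12  0.57  1.45  0.02  1.1  -0.68]
```

View pics/s2c.png

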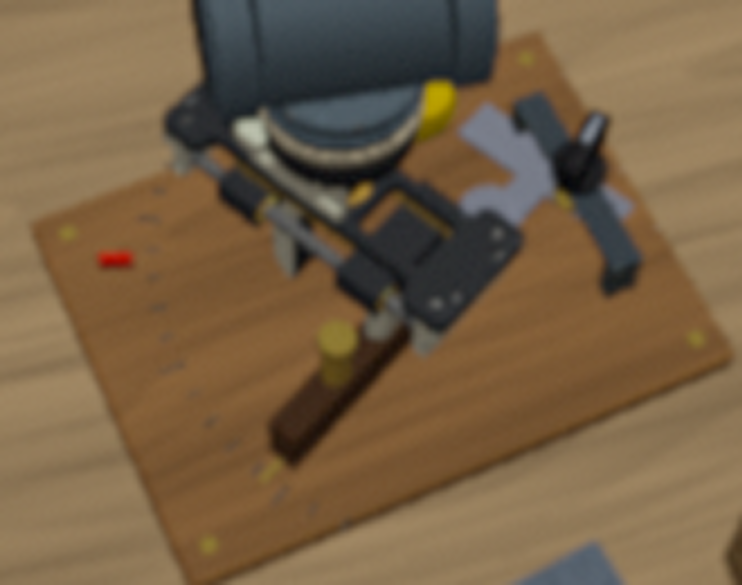

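The knob stands turned anticlockwise, at about (590,140) in the crop. The fence hasn't moved and the peg is under the gripper, so I descend on the peg.

Call:
{"api": "send_rows", "payload": {
  "plan": [0.1,0,-2.5,0,0,0,-2.5,0,0,0,-1.5,0,0,0,-0.8,0,0,0,0,0]
}}

```text
clock: 5.88
tcp_pos: [644.5, -15.2, 95.8]
orientation: [-3.007, -0.867, -0.033]
wrist_force: [-0.4, 0.4, 0.1]
finger_gap: 0.538
```

```bash
python3 st.py
```

```text
t 5.88 tcp [644.5 -15.2  95.8] toolx yaw 0.5616 z [ 0.017  0.017 -1.   ] F [-0.44  0.42  0.14] T [-0.072  0.009  0.023] gap 50.1 j [-0.1   0.66  1.51  0.02  0.96 -0.68]
```

Call:
{"api": "send_rows", "payload": {
  "plan": [0.35,-0.95,-0.5,0,0,0,-0.4,0,0,0,0,0,0,0,0,0]
}}

```text
clock: 6.22
tcp_pos: [649.0, -23.9, 88.5]
orientation: [-3.007, -0.87, -0.037]
wrist_force: [-1.0, -0.9, 0.8]
finger_gap: 0.536
```

```bash
python3 st.py
```

```text
t 6.22 tcp [649.  -23.9  88.5] toolx yaw 0.5634 z [ 0.02   0.017 -1.   ] F [-0.98 -0.9   0.78] T [-0.029  0.016  0.042] gap 49.9 j [-0.12  0.68  1.5   0.02  0.95 -0.69]
```

Close on the peg, gently.

Call:
{"api": "send_rows", "payload": {
  "plan": [0,-0.1,0,0,0,0,0,0,0,0,0,0,0,0,0,0,0,0,0,0,0,0,0,0],
  "grip": 0,
  "newtons": 20
}}

```text
clock: 6.72
tcp_pos: [649.9, -25.1, 90.6]
orientation: [-3.008, -0.87, -0.042]
wrist_force: [0.7, -0.4, -2.0]
finger_gap: 0.227
```

```bash
python3 st.py
```

```text
t 6.72 tcp [649.9 -25.1  90.6] toolx yaw 0.563 z [ 0.023  0.017 -1.   ] F [ 0.7  -0.45 -1.99] T [-0.131 -0.1    0.007] gap 21.1 j [-0.12  0.67  1.5   0.02  0.95 -0.69]
```

```bash
python3 - <<'E'
import numpy as np
P=np.array([568.2,100.4]);a=np.linspace(.577,-.18,12)
q=P+150*np.c_[np.sin(a),-np.cos(a)]
print((np.diff(q,axis=0)/10).round(2), np.degrees(np.diff(a))[0], q[-1])
E
```

```text
[[-0.88 -0.53]
 [-0.92 -0.47]
 [-0.95 -0.41]
 [-0.97 -0.34]
 [-1.   -0.27]
 [-1.01 -0.2 ]
 [-1.02 -0.13]
 [-1.03 -0.06]
 [-1.03  0.01]
 [-1.03  0.08]
 [-1.02  0.15]] -3.942991371945754 [541.34556399 -47.17655392]
```

Call:
{"api": "send_rows", "payload": {
  "plan": [0,0,-0.3,0,-0.88,-0.53,-0.1,-4,-0.92,-0.47,-0.1,-4,-0.95,-0.41,0,-4,-0.97,-0.34,0,-4,-1,-0.27,0,-4]
}}

```text
clock: 7.22
tcp_pos: [605.6, -44.7, 90.0]
orientation: [-3.124, -0.321, -0.059]
wrist_force: [0.7, 1.4, -0.7]
finger_gap: 0.224
```

```bash
python3 st.py
```

```text
t 7.22 tcp [605.6 -44.7  90. ] toolx yaw 0.2047 z [ 0.037  0.005 -0.999] F [ 0.67  1.4  -0.7 ] T [0.064 0.105 0.15 ] gap 20.9 j [-0.16  0.6   1.63  0.01  0.87 -0.37]
```

Call:
{"api": "send_rows", "payload": {
  "plan": [-1.01,-0.2,0,-4,-1.02,-0.13,0,-4,-1.03,-0.06,0,-4,-1.03,0.01,0,-4,-1.03,0.08,0,-4]
}}

```text
clock: 7.63
tcp_pos: [551.9, -48.3, 90.0]
orientation: [3.124, -0.251, 0.059]
wrist_force: [0.8, 2.8, -1.1]
finger_gap: 0.222
```

```bash
python3 st.py
```

```text
t 7.63 tcp [551.9 -48.3  90. ] toolx yaw -0.1603 z [ 0.037 -0.01  -0.999] F [ 0.77  2.77 -1.08] T [0.495 0.103 0.251] gap 20.6 j [-0.17  0.52  1.78 -0.    0.8  -0.01]
```

Call:
{"api": "send_rows", "payload": {
  "plan": [-0.9,0.12,0,-3,-0.7,0.14,0,-2,0,0,0,0,0,0,0,0,0,0,0,0]
}}

```text
clock: 8.05
tcp_pos: [533.8, -44.9, 90.0]
orientation: [3.108, -0.396, 0.057]
wrist_force: [-1.4, 0.0, 0.3]
finger_gap: 0.227
```

```bash
python3 st.py;python3 - <<'E'
from h import *
for n in("scene","top"):
    p=viewer.snapshot(n); cv2.imwrite(f"pics/{n}3.png",p[:,:,::-1])
crop("pics/scene3.png",250,185,165,130,4.5,"pics/s3c.png")
crop("pics/top3.png",245,100,150,120,5,"pics/t3c.png")
E
```

```text
t 8.05 tcp [533.8 -44.9  90. ] toolx yaw -0.2532 z [ 0.035 -0.012 -0.999] F [-1.41  0.04  0.35] T [-0.024  0.439 -0.021] gap 21.1 j [-0.17  0.49  1.83 -0.01  0.78  0.09]
```

View pics/s3c.png

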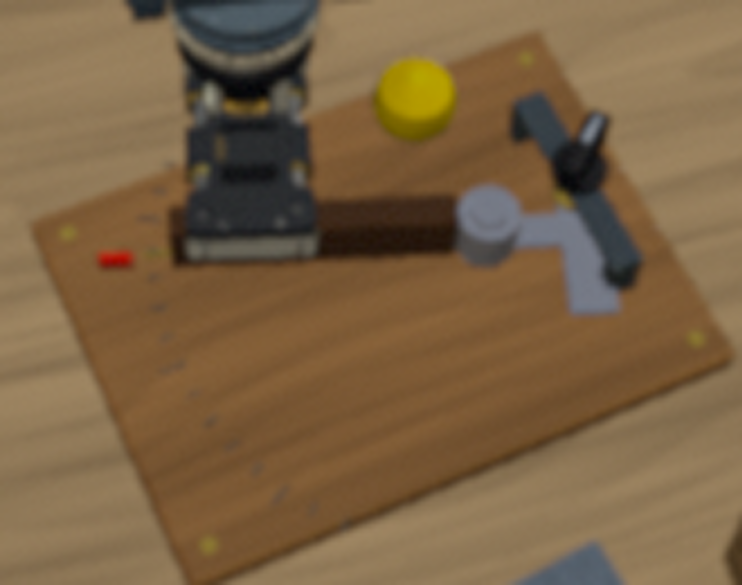

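View pics/t3c.png

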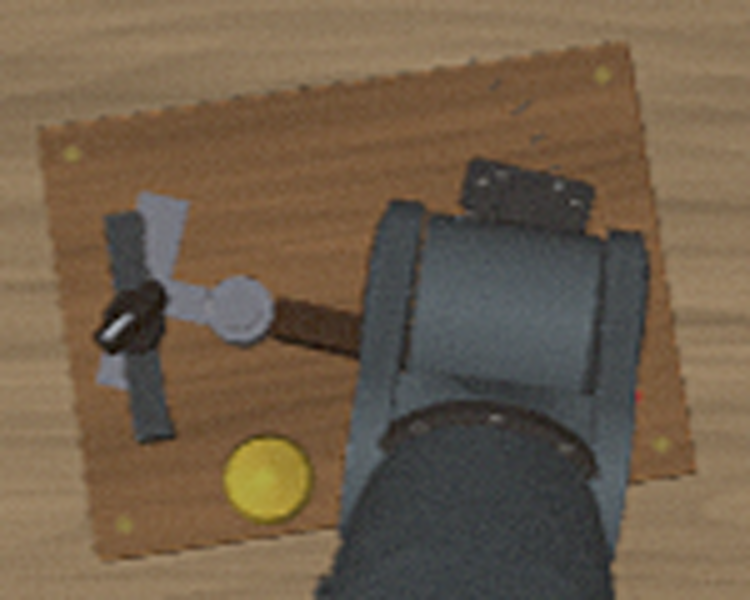

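The pointer, at about (155,252), is close to the tab at (116,258). I release and move toward the knob for a clear view.

Call:
{"api": "send_rows", "payload": {
  "plan": [0,0,0,0,0,0,0,0,0,0,0,0,0,0,2,0,0,0,3,3,0,0,3,5,0.4,3,0,7,0.4,3.5,0,7,0.4,3.5,0,7,0.4,3.5,0,7,0.4,3.5,0,7,0.4,3,0,7],
  "grip": 4.5
}}

```text
clock: 9.15
tcp_pos: [561.0, 157.8, 175.8]
orientation: [-2.975, -0.987, -0.069]
wrist_force: [0.1, -1.1, -0.6]
finger_gap: 0.49
```

```bash
python3 st.py;python3 - <<'E'
from h import *
for n in("scene","top"):
    p=viewer.snapshot(n); cv2.imwrite(f"pics/{n}4.png",p[:,:,::-1])
crop("pics/scene4.png",265,220,80,60,10,"pics/s4c.png")
crop("pics/top4.png",285,140,100,60,8,"pics/t4c.png")
E
```

```text
t 9.15 tcp [561.  157.8 175.8] toolx yaw 0.6408 z [ 0.04   0.02  -0.999] F [ 0.13 -1.11 -0.6 ] T [-0.015  0.014  0.003] gap 45.5 j [ 0.19  0.45  1.65  0.01  1.01 -0.46]
```

View pics/s4c.png

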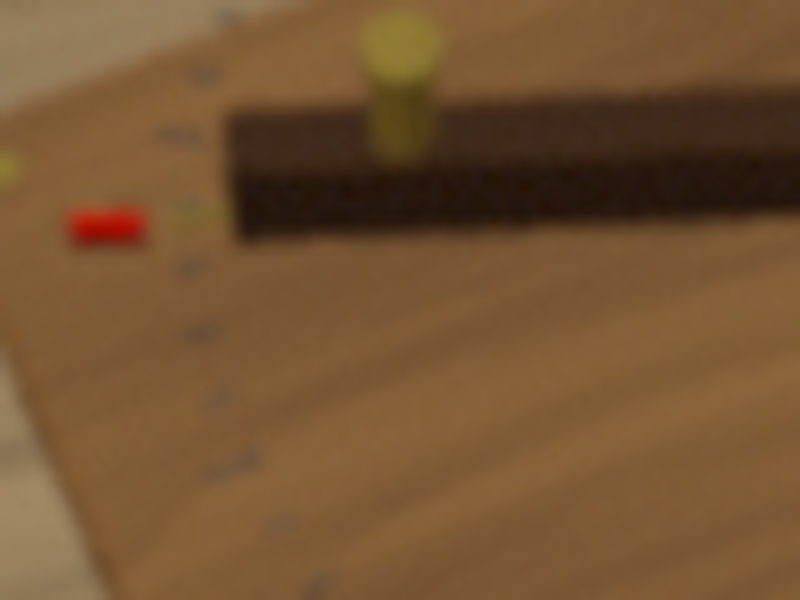

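View pics/t4c.png

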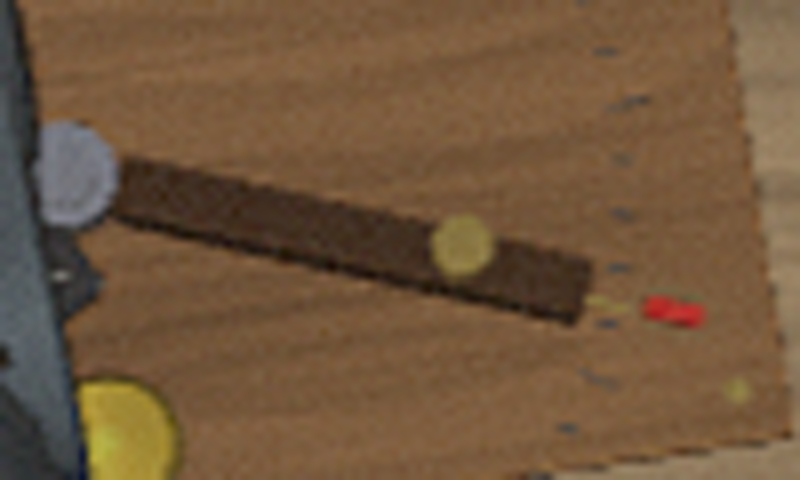

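```bash
python3 - <<'E'
from h import *
P=np.array([568.2,100.4])
def y(n,uv,z):
    w=unproj(n,uv,z)[0]; d=w[:2]-P; return w.round(1),round(np.arctan2(d[0],-d[1]),4),round(np.hypot(*d),1)
s=lambda p:tc(p,10,265,220); t=lambda p:tc(p,8,285,140)
for z in(25,): print("ptr",y("scene",s([205,213]),z),y("scene",s([182,214]),z),y("top",t([605,304]),z),y("top",t([625,306]),z))
print("mk inner/mid/outer top side")
for p in([146,224],[107,223],[70,223]):print(y("scene",s(p),30))
for p in([646,308],[675,312],[705,316]):print(y("top",t(p),30))
print("peg",y("scene",s([402,50]),115),y("top",t([463,245]),115))
# fence end edge centre top face
print("fence end",y("top",t([584,293]),69))
# color centroid
for n,f in(("scene","pics/scene0.png"),("top","pics/top0.png")):
    im=cv2.imread(f).astype(int); b,g,r=im[...,0],im[...,1],im[...,2]
    m=(r-np.maximum(g,b)>70); 
    yy,xx=np.nonzero(m); print(n,len(xx))
    k=np.hypot(*(np.c_[xx,yy]-proj(n,[514,-127,29])[0]).T)<12
    w=(r-np.maximum(g,b))[yy[k],xx[k]]; c=[(xx[k]*w).sum()/w.sum(),(yy[k]*w).sum()/w.sum()]
    print(c,y(n,c,29),y(n,c,27))
E
```

```text
ptr (array([ 517.6, -100.5,   25. ]), np.float64(-0.2468), np.float64(207.1)) (array([ 516. , -106.8,   25. ]), np.float64(-0.2468), np.float64(213.7)) (array([ 518.5, -100.9,   25. ]), np.float64(-0.2419), np.float64(207.4)) (array([ 517.6, -108.5,   25. ]), np.float64(-0.2377), np.float64(215.0))
mk inner/mid/outer top side
(array([ 518.9, -117.9,   30. ]), np.float64(-0.2223), np.float64(223.8))
(array([ 515.3, -128.4,   30. ]), np.float64(-0.2271), np.float64(234.8))
(array([ 512.3, -138.4,   30. ]), np.float64(-0.2299), np.float64(245.3))
(array([ 516.2, -116. ,   30. ]), np.float64(-0.2359), np.float64(222.6))
(array([ 514.4, -127. ,   30. ]), np.float64(-0.2324), np.float64(233.7))
(array([ 512.6, -138.3,   30. ]), np.float64(-0.2289), np.float64(245.1))
peg (array([533.5, -45.3, 115. ]), np.float64(-0.2335), np.float64(149.8)) (array([532.4, -43.9, 115. ]), np.float64(-0.243), np.float64(148.6))
fence end (array([518.6, -90. ,  69. ]), np.float64(-0.2548), np.float64(196.7))
scene 320
[np.float64(275.2792623259315), np.float64(241.9589762890478)] (array([ 515.2, -128.3,   29. ]), np.float64(-0.2279), np.float64(234.8)) (array([ 514.1, -128.1,   27. ]), np.float64(-0.2325), np.float64(234.9))
top 321
[np.float64(368.94248773963443), np.float64(178.4703522068658)] (array([ 514.8, -127.1,   29. ]), np.float64(-0.2307), np.float64(233.7)) (array([ 514.9, -127.3,   27. ]), np.float64(-0.2298), np.float64(233.8))
```

Call:
{"api": "send_rows", "payload": {
  "plan": [0,0,0,0,0,0,0,0]
}}

```text
clock: 9.42
tcp_pos: [561.2, 159.7, 175.4]
orientation: [-2.974, -0.99, -0.069]
wrist_force: [-0.4, -0.1, 0.3]
finger_gap: 0.487
```

```bash
python3 st.py
```

```text
t 9.42 tcp [561.2 159.7 175.4] toolx yaw 0.6426 z [ 0.04   0.02  -0.999] F [-0.41 -0.09  0.29] T [-0.058  0.075 -0.036] gap 45.3 j [ 0.19  0.45  1.65  0.01  1.01 -0.46]
```

Call:
{"api": "send_rows", "payload": {
  "plan": [0,0.25,-1.5,3,0,0,-1.5,3,0,0,-1.5,0,0,0,-1.5,0,0,0,-1,0,0,0,0,0,0,0,0,0,0,0,0,0]
}}

```text
clock: 10.08
tcp_pos: [562.6, 154.8, 104.4]
orientation: [-2.924, -1.127, -0.073]
wrist_force: [1.1, 0.2, 0.9]
finger_gap: 0.484
```

```bash
python3 st.py
```

```text
t 10.08 tcp [562.6 154.8 104.4] toolx yaw 0.7358 z [ 0.041  0.024 -0.999] F [1.09 0.23 0.95] T [-0.031  0.034 -0.001] gap 45.0 j [ 0.18  0.54  1.7   0.02  0.86 -0.57]
```

Call:
{"api": "send_rows", "payload": {
  "plan": [-0.1,0.75,-0.6,0,0,0,-0.6,0,0,0,-0.5,0,0,0,0,0,0,0,0,0]
}}

```text
clock: 10.5
tcp_pos: [562.7, 163.3, 88.1]
orientation: [-2.924, -1.126, -0.079]
wrist_force: [-0.2, 0.4, -0.1]
finger_gap: 0.485
```

```bash
python3 st.py
```

```text
t 10.5 tcp [562.7 163.3  88.1] toolx yaw 0.7352 z [ 0.044  0.025 -0.999] F [-0.23  0.39 -0.06] T [-0.074  0.048  0.017] gap 45.1 j [ 0.2   0.57  1.7   0.02  0.82 -0.55]
```

Call:
{"api": "send_rows", "payload": {
  "plan": [-0.1,-0.1,-0.2,0,0,0,0,0]
}}

```text
clock: 10.67
tcp_pos: [561.6, 162.3, 86.0]
orientation: [-2.924, -1.126, -0.079]
wrist_force: [0.5, -0.3, -0.1]
finger_gap: 0.485
```

Call:
{"api": "send_rows", "payload": {
  "plan": [0,0,0,0,0,0,0,0,0,0,0,0,0,0,0,0,0,0,0,0,0,0,0,0,0,0,0,0],
  "grip": 0,
  "newtons": 50
}}

```text
clock: 11.25
tcp_pos: [561.8, 162.2, 86.4]
orientation: [-2.924, -1.127, -0.079]
wrist_force: [2.7, 0.8, -1.0]
finger_gap: 0.152
```

```bash
python3 st.py
```

```text
t 11.25 tcp [561.8 162.2  86.4] toolx yaw 0.736 z [ 0.045  0.024 -0.999] F [ 2.7   0.75 -0.95] T [-0.41   0.38   0.165] gap 14.2 j [ 0.19  0.57  1.71  0.02  0.82 -0.55]
```

Call:
{"api": "send_rows", "payload": {
  "plan": [0,0,-0.03,-4,0,0,-0.03,-4,0,0,-0.03,-4,0,0,-0.03,-4]
}}

```text
clock: 11.58
tcp_pos: [561.7, 162.1, 85.0]
orientation: [3.06, 0.699, 0.078]
wrist_force: [2.8, 1.5, -0.2]
finger_gap: 0.149
```

```bash
python3 st.py
```

```text
t 11.58 tcp [561.7 162.1  85. ] toolx yaw 0.4493 z [ 0.049  0.01  -0.999] F [ 2.81  1.52 -0.23] T [-0.344  0.514  0.177] gap 13.9 j [ 0.2   0.57  1.71 -0.    0.81 -0.25]
```

Call:
{"api": "send_rows", "payload": {
  "plan": [0,0,-0.03,-4,0,0,-0.03,-4,0,0,-0.03,-4]
}}

```text
clock: 11.83
tcp_pos: [561.6, 162.0, 83.9]
orientation: [3.113, 0.359, 0.076]
wrist_force: [2.8, 0.6, -0.1]
finger_gap: 0.156
```

```bash
python3 st.py
```

```text
t 11.83 tcp [561.6 162.   83.9] toolx yaw 0.2298 z [ 0.049 -0.002 -0.999] F [ 2.76  0.59 -0.08] T [-0.182  0.55   0.156] gap 14.5 j [ 0.21  0.57  1.71 -0.02  0.82 -0.01]
```

Call:
{"api": "send_rows", "payload": {
  "plan": [0,0,-0.03,-4,0,0,-0.03,-4]
}}

```text
clock: 12.0
tcp_pos: [561.6, 162.0, 83.2]
orientation: [3.127, 0.13, 0.074]
wrist_force: [1.7, 0.3, -1.2]
finger_gap: 0.157
```

```bash
python3 st.py
```

```text
t 12.0 tcp [561.6 162.   83.2] toolx yaw 0.0833 z [ 0.048 -0.009 -0.999] F [ 1.72  0.32 -1.22] T [-0.059  0.54   0.104] gap 14.6 j [ 0.21  0.57  1.7  -0.03  0.82  0.14]
```

Call:
{"api": "send_rows", "payload": {
  "plan": [0,0,-0.03,-4]
}}

```text
clock: 12.08
tcp_pos: [561.5, 162.0, 82.8]
orientation: [3.128, 0.015, 0.073]
wrist_force: [2.0, 0.7, -0.8]
finger_gap: 0.155
```

```bash
python3 st.py
```

```text
t 12.08 tcp [561.5 162.   82.8] toolx yaw 0.0099 z [ 0.047 -0.012 -0.999] F [ 1.96  0.66 -0.85] T [-0.032  0.599  0.138] gap 14.4 j [ 0.21  0.58  1.7  -0.03  0.82  0.22]
```

Call:
{"api": "send_rows", "payload": {
  "plan": [0,0,-0.03,-4]
}}

```text
clock: 12.17
tcp_pos: [561.5, 162.0, 82.4]
orientation: [3.125, -0.1, 0.072]
wrist_force: [2.4, -0.2, -0.1]
finger_gap: 0.157
```

```bash
python3 st.py
```

```text
t 12.17 tcp [561.5 162.   82.4] toolx yaw -0.0635 z [ 0.045 -0.016 -0.999] F [ 2.37 -0.15 -0.12] T [-0.002  0.664  0.157] gap 14.6 j [ 0.21  0.58  1.7  -0.03  0.82  0.3 ]
```

Still only free drag. The bite comes later here, so I continue in small steps.

Call:
{"api": "send_rows", "payload": {
  "plan": [0,0,-0.03,-4,0,0,-0.03,-4]
}}

```text
clock: 12.33
tcp_pos: [561.5, 162.0, 81.7]
orientation: [3.106, -0.328, 0.069]
wrist_force: [1.9, 0.4, -1.0]
finger_gap: 0.153
```

```bash
python3 st.py
```

```text
t 12.33 tcp [561.5 162.   81.7] toolx yaw -0.2103 z [ 0.042 -0.022 -0.999] F [ 1.91  0.44 -0.96] T [0.14  0.642 0.187] gap 14.3 j [ 0.22  0.58  1.7  -0.04  0.83  0.45]
```

Call:
{"api": "send_rows", "payload": {
  "plan": [0,0,-0.03,-4,0,0,-0.03,-4]
}}

```text
clock: 12.5
tcp_pos: [561.4, 162.0, 80.9]
orientation: [3.07, -0.555, 0.066]
wrist_force: [0.7, -0.9, -1.2]
finger_gap: 0.148
```

```bash
python3 st.py
```

```text
t 12.5 tcp [561.4 162.   80.9] toolx yaw -0.3573 z [ 0.038 -0.028 -0.999] F [ 0.69 -0.85 -1.16] T [0.194 0.593 0.14 ] gap 13.8 j [ 0.22  0.58  1.69 -0.05  0.83  0.61]
```

Call:
{"api": "send_rows", "payload": {
  "plan": [0,0,-0.03,-4]
}}

```text
clock: 12.58
tcp_pos: [561.3, 162.0, 80.6]
orientation: [3.047, -0.667, 0.064]
wrist_force: [1.9, 0.1, 0.1]
finger_gap: 0.154
```

```bash
python3 st.py
```

```text
t 12.58 tcp [561.3 162.   80.6] toolx yaw -0.4308 z [ 0.035 -0.03  -0.999] F [1.88 0.08 0.14] T [0.219 0.589 0.178] gap 14.3 j [ 0.22  0.58  1.69 -0.05  0.84  0.68]
```

Call:
{"api": "send_rows", "payload": {
  "plan": [0,0,-0.03,-4]
}}

```text
clock: 12.67
tcp_pos: [561.3, 162.0, 80.2]
orientation: [3.019, -0.778, 0.062]
wrist_force: [1.2, -0.2, -0.4]
finger_gap: 0.152
```

```bash
python3 st.py
```

```text
t 12.67 tcp [561.3 162.   80.2] toolx yaw -0.5044 z [ 0.033 -0.033 -0.999] F [ 1.21 -0.2  -0.42] T [0.314 0.586 0.154] gap 14.1 j [ 0.22  0.59  1.69 -0.05  0.84  0.76]
```

Call:
{"api": "send_rows", "payload": {
  "plan": [0,0,-0.03,-4]
}}

```text
clock: 12.75
tcp_pos: [561.3, 162.0, 79.9]
orientation: [2.987, -0.888, 0.061]
wrist_force: [1.7, -0.8, -0.1]
finger_gap: 0.153
```

```bash
python3 st.py
```

```text
t 12.75 tcp [561.3 162.   79.9] toolx yaw -0.578 z [ 0.03  -0.035 -0.999] F [ 1.73 -0.78 -0.08] T [0.328 0.644 0.227] gap 14.2 j [ 0.22  0.59  1.69 -0.05  0.84  0.83]
```

Call:
{"api": "send_rows", "payload": {
  "plan": [0,0,-0.03,-4]
}}

```text
clock: 12.83
tcp_pos: [561.3, 162.0, 79.6]
orientation: [2.951, -0.997, 0.059]
wrist_force: [0.1, 0.4, -0.5]
finger_gap: 0.154
```

```bash
python3 st.py
```

```text
t 12.83 tcp [561.3 162.   79.6] toolx yaw -0.6515 z [ 0.027 -0.037 -0.999] F [ 0.15  0.38 -0.49] T [0.399 0.577 0.223] gap 14.4 j [ 0.22  0.59  1.69 -0.06  0.85  0.91]
```

Call:
{"api": "send_rows", "payload": {
  "plan": [0,0,-0.03,-4]
}}

```text
clock: 12.92
tcp_pos: [561.2, 162.1, 79.2]
orientation: [2.911, -1.104, 0.057]
wrist_force: [1.2, -0.9, 0.4]
finger_gap: 0.152
```

```bash
python3 st.py
```

```text
t 12.92 tcp [561.2 162.1  79.2] toolx yaw -0.7249 z [ 0.024 -0.039 -0.999] F [ 1.17 -0.87  0.36] T [0.356 0.63  0.289] gap 14.2 j [ 0.22  0.59  1.68 -0.06  0.85  0.98]
```

Call:
{"api": "send_rows", "payload": {
  "plan": [0,0,-0.03,-4]
}}

```text
clock: 13.0
tcp_pos: [561.2, 162.1, 78.9]
orientation: [2.868, -1.21, 0.054]
wrist_force: [1.3, 0.8, 0.2]
finger_gap: 0.152
```

```bash
python3 st.py
```

```text
t 13.0 tcp [561.2 162.1  78.9] toolx yaw -0.7983 z [ 0.021 -0.04  -0.999] F [1.35 0.76 0.17] T [0.419 0.56  0.334] gap 14.2 j [ 0.22  0.59  1.68 -0.06  0.86  1.06]
```

Call:
{"api": "send_rows", "payload": {
  "plan": [0,0,-0.03,-4]
}}

```text
clock: 13.08
tcp_pos: [561.2, 162.1, 78.6]
orientation: [2.82, -1.314, 0.052]
wrist_force: [1.0, 0.0, -0.1]
finger_gap: 0.149
```

```bash
python3 st.py
```

```text
t 13.08 tcp [561.2 162.1  78.6] toolx yaw -0.8716 z [ 0.018 -0.041 -0.999] F [ 1.    0.05 -0.06] T [0.366 0.531 0.331] gap 13.9 j [ 0.22  0.6   1.68 -0.06  0.86  1.13]
```

Call:
{"api": "send_rows", "payload": {
  "plan": [0,0,-0.03,-4]
}}

```text
clock: 13.17
tcp_pos: [561.2, 162.1, 78.2]
orientation: [2.769, -1.416, 0.05]
wrist_force: [0.9, -0.7, -0.0]
finger_gap: 0.154
```

```bash
python3 st.py
```

```text
t 13.17 tcp [561.2 162.1  78.2] toolx yaw -0.9448 z [ 0.015 -0.042 -0.999] F [ 0.91 -0.67 -0.02] T [0.366 0.571 0.365] gap 14.4 j [ 0.22  0.6   1.68 -0.06  0.86  1.21]
```

Call:
{"api": "send_rows", "payload": {
  "plan": [0,0,-0.03,-4]
}}

```text
clock: 13.25
tcp_pos: [561.2, 162.1, 77.9]
orientation: [2.715, -1.515, 0.048]
wrist_force: [0.9, -0.1, 0.8]
finger_gap: 0.149
```

```bash
python3 st.py
```

```text
t 13.25 tcp [561.2 162.1  77.9] toolx yaw -1.0179 z [ 0.011 -0.043 -0.999] F [ 0.86 -0.14  0.82] T [0.445 0.525 0.445] gap 13.9 j [ 0.22  0.6   1.67 -0.06  0.87  1.28]
```

Call:
{"api": "send_rows", "payload": {
  "plan": [0,0,-0.03,-4]
}}

```text
clock: 13.33
tcp_pos: [561.1, 162.1, 77.6]
orientation: [2.657, -1.613, 0.046]
wrist_force: [1.2, -0.9, 0.8]
finger_gap: 0.155
```

```bash
python3 st.py;python3 st.py
```

```text
t 13.33 tcp [561.1 162.1  77.6] toolx yaw -1.091 z [ 0.008 -0.044 -0.999] F [ 1.24 -0.9   0.82] T [0.45  0.53  0.457] gap 14.5 j [ 0.22  0.6   1.67 -0.06  0.87  1.35]
t 13.33 tcp [561.1 162.1  77.6] toolx yaw -1.091 z [ 0.008 -0.044 -0.999] F [ 1.24 -0.9   0.82] T [0.45  0.53  0.457] gap 14.5 j [ 0.22  0.6   1.67 -0.06  0.87  1.35]
```

Call:
{"api": "send_rows", "payload": {
  "plan": [0,0,0,0]
}}

```text
clock: 13.42
tcp_pos: [561.1, 162.1, 77.6]
orientation: [2.654, -1.617, 0.046]
wrist_force: [-0.3, -1.1, 0.4]
finger_gap: 0.153
```

```bash
python3 st.py
```

```text
t 13.42 tcp [561.1 162.1  77.6] toolx yaw -1.094 z [ 0.008 -0.044 -0.999] F [-0.34 -1.06  0.37] T [0.43  0.537 0.375] gap 14.3 j [ 0.22  0.6   1.67 -0.06  0.87  1.35]
```

Call:
{"api": "send_rows", "payload": {
  "plan": [0,0,0,0,0,0,0,0,0,0,0,0,0,0,0,0,0,0,1.5,0,0,0,3,0,0,0,3,0,0,0,3,0,-2,3,1,0,-2,3,0,0,-2,3,0,0,0,0,0,0],
  "grip": 4.5
}}

```text
clock: 14.42
tcp_pos: [498.3, 253.6, 198.1]
orientation: [2.662, -1.607, 0.044]
wrist_force: [0.7, 0.4, 0.9]
finger_gap: 0.487
```

```bash
python3 st.py;python3 - <<'E'
from h import *
for n in("scene","top"):
    p=viewer.snapshot(n); cv2.imwrite(f"pics/{n}5.png",p[:,:,::-1])
crop("pics/scene5.png",265,220,80,60,10,"pics/s5c.png")
crop("pics/top5.png",285,140,100,60,8,"pics/t5c.png")
E
```

```text
t 14.42 tcp [498.3 253.6 198.1] toolx yaw -1.0857 z [ 0.008 -0.042 -0.999] F [0.74 0.4  0.87] T [0.041 0.245 0.066] gap 45.3 j [ 0.41  0.4   1.65 -0.05  1.1   1.52]
```

View pics/s5c.png

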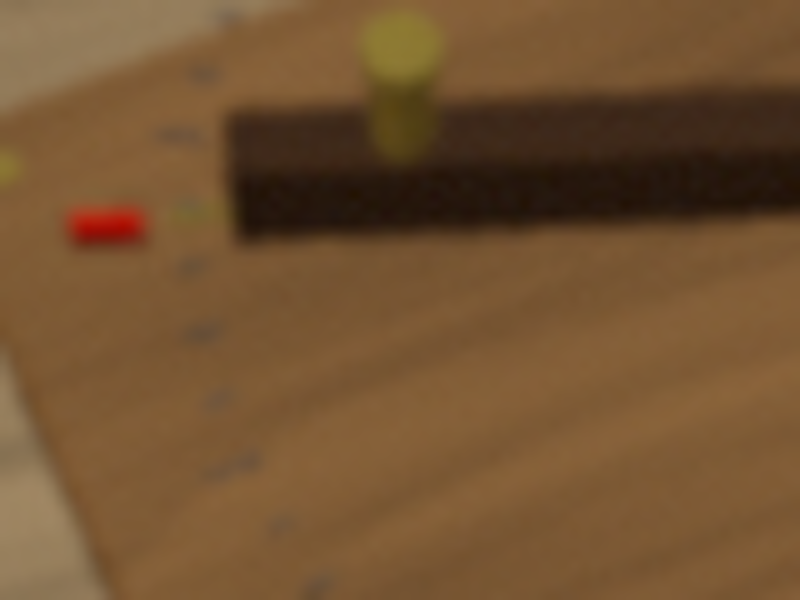

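View pics/t5c.png

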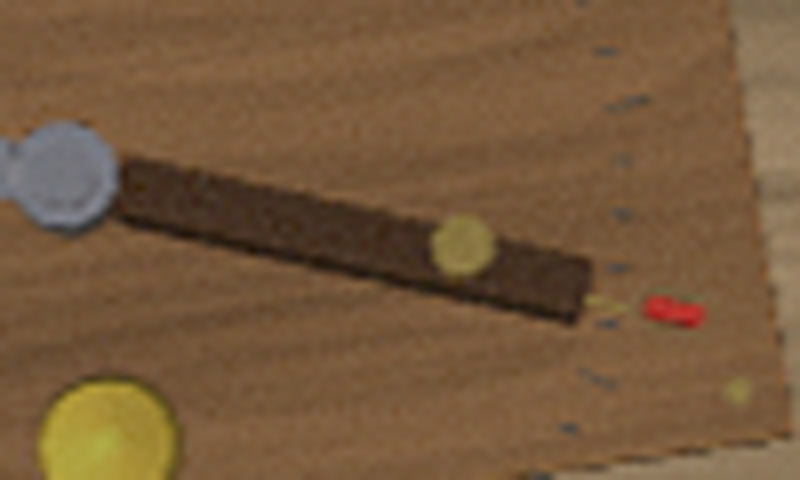

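View pics/scene5.png

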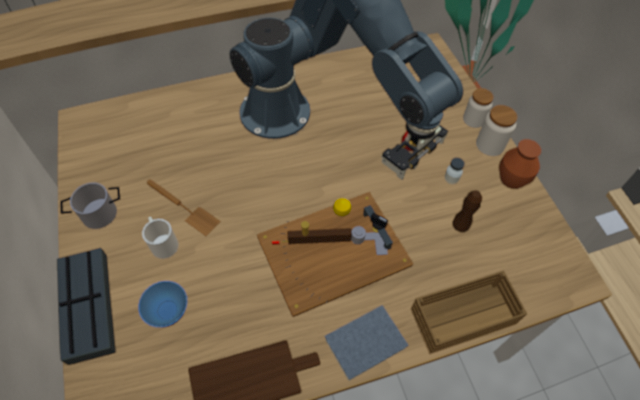

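```bash
python3 - <<'E'
from h import *
P=np.array([568.2,100.4])
for a in(-.22,-.235,-.25,-.265):
    R=np.array([[np.cos(a),-np.sin(a)],[np.sin(a),np.cos(a)]])
    f=lambda x,y,z:[*(P+R@[x,y]),z]
    pts=[f(11,-200,69),f(-11,-200,69),f(11,-200,24),f(0,-217,25),f(0,-200,25),f(11,-40,69),f(-11,-40,69)]
    s=proj("scene",pts);t=proj("top",pts)
    print(a,"S",((s-[265,220]+.5)*10-.5).round(0).tolist(),"T",((t-[285,140]+.5)*8-.5).round(0).tolist())
# edge-based: dark fence mask in top, line fits
for n,z in(("top",69),("scene",69)):
    im=cv2.imread(f"pics/{n}5.png"); g=im.max(2).astype(float)
    prof=[]
    for r in range(45,195,5):
        if 135<r<165: continue
        a=np.linspace(-.6,.15,1) 
        d=np.linspace(-22,22,89); ax=-.24
        R=np.array([[np.cos(ax),-np.sin(ax)],[np.sin(ax),np.cos(ax)]])
        w=P+(R@np.c_[d,np.full_like(d,-r)].T).T
        uv=proj(n,np.c_[w,np.full(len(d),z)]).astype(np.float32)
        v=cv2.remap(g.astype(np.float32),uv[None,:,0],uv[None,:,1],cv2.INTER_LINEAR)[0]
        gr=np.gradient(cv2.GaussianBlur(v[None],(1,1),0)[0] if 0 else np.convolve(v,np.ones(7)/7,'same'))
        gr[:8]=0;gr[-8:]=0
        # +x side edge brightening
        hi=d[45+np.argmax(gr[45:])]; prof.append((r,hi))
    prof=np.array(prof); c=np.polyfit(prof[:,0],prof[:,1],1); print(n,"slope",c.round(4),"resid",np.std(prof[:,1]-np.polyval(c,prof[:,0])).round(2),"=> yaw",-.24+c[0])
E
```

```text
-0.22 S [[225.0, 187.0], [222.0, 118.0], [233.0, 264.0], [171.0, 232.0], [231.0, 228.0], [803.0, 149.0], [794.0, 81.0]] T [[602.0, 248.0], [591.0, 306.0], [594.0, 261.0], [632.0, 297.0], [588.0, 289.0], [178.0, 164.0], [166.0, 222.0]]
-0.235 S [[224.0, 178.0], [222.0, 109.0], [232.0, 255.0], [171.0, 222.0], [230.0, 219.0], [802.0, 147.0], [794.0, 79.0]] T [[601.0, 256.0], [589.0, 314.0], [593.0, 268.0], [631.0, 306.0], [587.0, 296.0], [178.0, 166.0], [165.0, 223.0]]
-0.25 S [[224.0, 168.0], [222.0, 99.0], [231.0, 246.0], [170.0, 212.0], [230.0, 210.0], [801.0, 145.0], [795.0, 77.0]] T [[600.0, 264.0], [587.0, 321.0], [591.0, 276.0], [629.0, 314.0], [585.0, 304.0], [178.0, 167.0], [165.0, 225.0]]
-0.265 S [[223.0, 159.0], [223.0, 90.0], [230.0, 236.0], [170.0, 202.0], [230.0, 201.0], [800.0, 143.0], [795.0, 75.0]] T [[598.0, 272.0], [584.0, 329.0], [590.0, 284.0], [627.0, 322.0], [583.0, 312.0], [178.0, 169.0], [164.0, 226.0]]
top slope [-7.10000e-03  1.17044e+01] resid 0.5 => yaw -0.24706653225806452
scene slope [0.0147 1.0663] resid 3.24 => yaw -0.2252822580645161
```

```bash
python3 - <<'E'
from h import *
crop("pics/top5.png",255,140,60,45,12,"pics/t5k.png");crop("pics/scene5.png",350,195,60,45,12,"pics/s5k.png")
E
```

```text
(no output)
```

View pics/t5k.png

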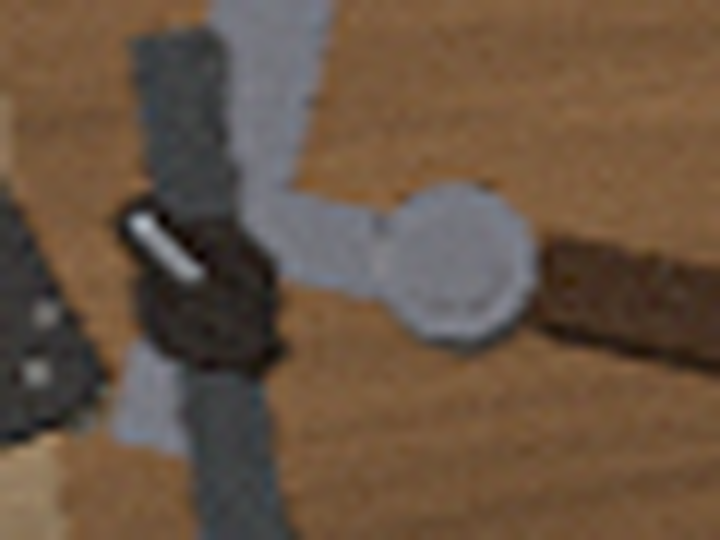

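View pics/s5k.png

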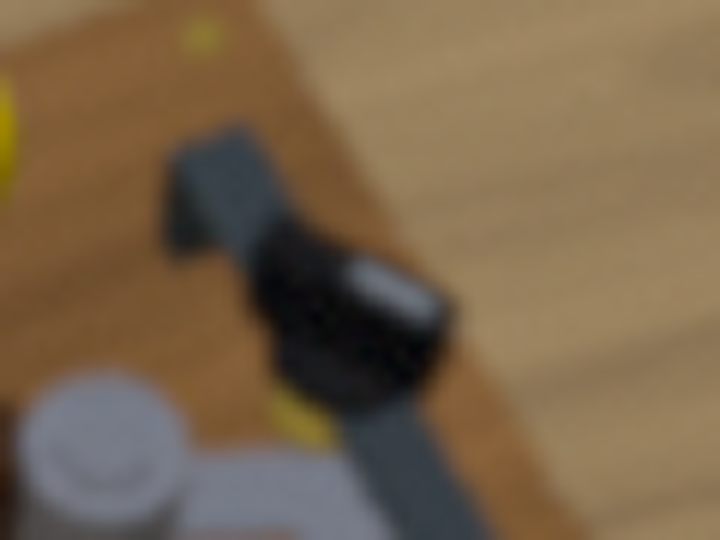

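```bash
python3 - <<'E'
from h import *
for n,p,o in(("top",[[200,278],[138,215]],(255,140)),("scene",[[350,265],[440,312]],(350,195))):
    w=unproj(n,tc(p,12,*o),96); d=w[1]-w[0]; print(n,w.round(1).tolist(),np.arctan2(-d[0],d[1]), "len",np.hypot(d[0],d[1]), [np.arctan2(-(q[0]-561.2),q[1]-162.1) for q in w])
E
```

```text
top [[561.4, 161.9, 96.0], [577.2, 176.7, 96.0]] -0.8167994058326415 len 21.62545026200225 [np.float64(-2.2099061259711883), np.float64(-0.8305202401069595)]
scene [[558.1, 161.2, 96.0], [576.1, 176.5, 96.0]] -0.8635349447888423 len 23.63228120808452 [np.float64(1.865669142818257), np.float64(-0.8006625088896864)]
```

The knob has sprung back to about -0.83 rad, roughly 0.25 rad past the bite. That fits the expected rest squeeze of some 35 N, so I hand in.

```bash
python3 -c "
from bench import env
print(env.close_job())"; python3 st.py
```

```text
the job is handed in; nothing more can be done
None
the job is handed in; nothing more can be done
```

I loosened the knob by about 0.65 rad, swung the fence by its peg to the red marker, and tightened the knob again. I then backed the gripper clear and handed the job in at about 14.5 s. The hand-in gave no verdict.

- **Tightening:** the thread drag stayed near 0.15 N m until the clamp bit, at about -0.55 to -0.6 rad of knob yaw. I went on to about -1.09 rad, roughly 0.5 rad past the bite, where the wrist torque read 0.46 N m.
- **Squeeze at rest:** after I let go, the pictures show the knob sprung back to about -0.83 rad. That is roughly 0.24 rad past the bite, or about 31 N by calculation. I had no direct reading of the squeeze. The 22 N minimum corresponds to about 0.17 rad, so the margin is modest.
- **Fence angle:** my readings of the fence yaw averaged -0.242 rad, against -0.230 rad for the marker. That is about 0.012 rad off, within the 0.035 rad allowed. Most readings fell between -0.234 and -0.249 rad. Two disagreed: a single fence-end point at -0.255 rad, and a noisy edge fit in the scene view at -0.225 rad. Even the worst leaves an error of 0.025 rad.
- **Other things:** the fence did not visibly move while I tightened. In the last pictures the marker and the kitchen things looked unmoved, though the arm partly hid the apple. The gripper was clear of everything.

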